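# Sort the expansion plugs back to their bocal job trays

### The job

The brass expansion plugs of the three bocal job trays have been mixed up, so that each now stands in another's tray. Put them right: the small plug belongs with the small bocal blank, the middle one with the middle-sized blank and the large one with the large blank, each left standing upright in the middle of its tray's rubber round; the empty felt pad is free for standing one on meanwhile. Set the plugs down, never dropping one or letting it fall over, and leave the blanks lying as they are.

Things in the scene. Friction and masses are not known exactly. Their poses are not given: they have to be found in the camera images.
- plug_small: The small brass expansion plug, loose, upright: round foot 30 mm across and 8 mm high, then a plain cylindrical body 22 mm across up to 42 mm (grip here), then a slim tapered nose 8 mm across at its root; 58 mm tall in all. Origin at the centre of the foot's underside, z up. Round: any yaw will do. Starts near the middle of the rubber round of another plug's tray.
- plug_medium: The middle-sized brass expansion plug, loose, upright: round foot 40 mm across and 9 mm high, then a plain cylindrical body 31 mm across up to 50 mm (grip here), then a slim tapered nose 11 mm across at its root; 70 mm tall in all. Origin at the centre of the foot's underside, z up. Round: any yaw will do. Starts near the middle of the rubber round of another plug's tray.
- plug_large: The large brass expansion plug, loose, upright: round foot 52 mm across and 10 mm high, then a plain cylindrical body 42 mm across up to 58 mm (grip here), then a slim tapered nose 14 mm across at its root; 84 mm tall in all. Origin at the centre of the foot's underside, z up. Round: any yaw will do. Starts near the middle of the rubber round of another plug's tray.
- tray_small: Fixed wooden job tray, known by the small blank in it (the three trays are alike): 290 by 160 mm, floor 6 mm thick, walls 6 mm thick and 20 mm high. On its floor a round of black rubber 76 mm across, top 10 mm above the bench: the plug's place. Origin on the bench under the centre of the rubber, z up; the tray spans x -60 to +230 mm and y -80 to +80 mm about it.
- tray_medium: Fixed wooden job tray, known by the middle-sized blank in it (the three trays are alike): 290 by 160 mm, floor 6 mm thick, walls 6 mm thick and 20 mm high. On its floor a round of black rubber 76 mm across, top 10 mm above the bench: the plug's place. Origin on the bench under the centre of the rubber, z up; the tray spans x -60 to +230 mm and y -80 to +80 mm about it.
- tray_large: Fixed wooden job tray, known by the large blank in it (the three trays are alike): 290 by 160 mm, floor 6 mm thick, walls 6 mm thick and 20 mm high. On its floor a round of black rubber 76 mm across, top 10 mm above the bench: the plug's place. Origin on the bench under the centre of the rubber, z up; the tray spans x -60 to +230 mm and y -80 to +80 mm about it.
- blank_small: The small bocal blank (octave fagottino size): bent, tapered nickel tube about 190 mm long along its curve, 8 mm thick at the wide end, outline about 140 by 81 mm; loose, lying flat in its own tray beside and beyond the rubber round, top 14 mm above the bench, no part within 40 mm of the rubber's centre. Stays there. Origin at its underside, near the middle of its outline, z up.
- blank_medium: The middle-sized bocal blank (tenor bassoon size): bent, tapered nickel tube about 255 mm long along its curve, 11 mm thick at the wide end, outline about 186 by 107 mm; loose, lying flat in its own tray beside and beyond the rubber round, top 17 mm above the bench, no part within 40 mm of the rubber's centre. Stays there. Origin at its underside, near the middle of its outline, z up.
- blank_large: The large bocal blank (bassoon size): bent, tapered nickel tube about 320 mm long along its curve, 14 mm thick at the wide end, outline about 232 by 134 mm; loose, lying flat in its own tray beside and beyond the rubber round, top 20 mm above the bench, no part within 40 mm of the rubber's centre. Stays there. Origin at its underside, near the middle of its outline, z up.
- pad: Grey felt pad, 90 by 90 mm and 5 mm thick, fixed, lying empty on the bench between the trays and the robot. A free spot on which a plug can stand meanwhile. Origin at the centre of its underside, z up.
There are look-alikes about, which are no part of the job. Leave any grey look-alike of the plug_small alone. What is shaped like the plug_medium but turquoise is not meant.

How it is judged:
By the outcome, as a careful person would: the job done as asked, in the order asked, and still so for the second after the job is handed in, with the robot touching nothing.
It also fails if it takes over 112 s, if anything falls off the work surface, if the arm or the gripper's body presses on something with over 40 N, if the wrist force passes 120 N, or if a joint passes its speed limit or range.

### The arm

A 6-joint arm with a two-finger parallel gripper is mounted at the origin on the work surface. World frame = base frame: x ahead of the robot, y to its left, z up, the work surface at z = 0. Lengths are in mm, angles in rad, forces in N, time in s.
With the tool pointing down it reaches from about 350 to 875 mm from the base axis. Payload 4.2 kg.
Tool frame: the origin (TCP) lies midway between the tips of the shut fingers; the grasp point (between the pads) lies 19 mm behind it (arm.grasp_offset is the distance from the TCP to the grasp point, in mm); z points along the fingers, y is the line along which they close (so a half turn about z gives the same grasp; the last joint's range is limited). The gripper opens to 85 mm and grips with 20 to 120 N. Pads are 22 mm wide; open, the fingers measure 114 mm over their backs; the gripper's body (76 mm by 85 mm) begins 54 mm behind the grasp point. The pads swing forward as they close: fully open they stand 13 mm farther back than shut.
Start: joints at [0.259, 0.385, 0.008, 0, -1.194, -0.259], TCP at [624.979, 0.025, 231.312] pointing down, gripper open.
Joint ranges: [-3.14, 3.14], [-1.21, 2.06], [-1.07, 1.41], [-3.16, 2.05], [-2.99, -0.16], [-3.1, 3.1]. Speed limits (rad/s): [2.79, 2.79, 3.14, 3.14, 3.14, 3.14].

### API

Orientations are given as a unit quaternion [x, y, z, w].
In Python, from bench import arm gives the robot as it stands. The module is installed in compiled form; this text tells all that it offers.
- The arm moves only by the tool servo_tool, never from a script. Its argument "increments" is a list of rows, each a list of 7 numbers: the opening, from 0 (shut) to 1 (fully open), then the shift along the tool's x, y, z in m, then the turn, a rotation vector about the tool's x, y, z in degrees. In form: [[grip, x, y, z, ax, ay, az], ...]. A call has 1 to 12 rows; each row is the pose to reach, as a shift and turn from the pose commanded when the call began, along the tool's axes at that moment; what a row does not reach only later rows make up. A row lasts 1/8 s, in which the tool goes at most 62.5 mm and 10.7 degrees, less where a joint would pass 70% of its speed; a pose out of reach is approached as far as the arm can. A call with a gripper value outside its range is refused whole. The fingers move at their own pace and stop on an object; the grip force is fixed at half the most. Time passes only in rows, so rows that repeat a pose let the fingers close. It gives the time, the measured TCP pose, the force, the opening and the grip force at its end, in the units of the state.
- arm.read_state(): the state, without advancing time (a new reading comes with each control period).
- arm.get_image(name): name is "scene" or "side" or "wrist"; returns a dict with "color" (480x640x3 uint8, red, green, blue), "fx", "fy", "cx", "cy" (pixels), "rvec" (rotation vector, rad) and "tvec" (3), from world to camera coordinates, as OpenCV has them; the wrist camera has in their place "hand_eye" (4x4, takes a point from camera to tool coordinates, whose origin is the TCP and whose axes are the flange's). Camera axes: x right, y down, z forward; pixel columns grow to the right and rows downward; lengths in mm; the calibration is good to about 2 mm. The wrist camera is an equidistant fisheye: a pixel r from the principal point sees the ray r / f radians off the axis. A picture is of the moment at which its call begins: read the wrist's pose just before it. There is no depth.
- arm.job_done(): hands the job in; it is judged then, once.
Trained networks look in the newest picture that a camera, given by its name, has taken for a name from the list of things; names that differ only in an ending like _2 or _b are one class to them, and where a whole thing is asked for, a point or a joint stands for the part that bears it (a point fixed in the world has none). Each returns a list of dicts, best first, with "p" (0 to 1); they miss things now and then, are a little off and sometimes report something else, mostly with a low value. They report only what shows in the picture. A call takes as long as a camera call. They do not tell look-alikes from the thing itself.
- arm.look_for(camera, thing): "box" ([centre column, centre row, width, height] in pixels, round what is visible of it).
- arm.spot_point(camera, thing): "centre" ([column, row] in pixels: a listed point, or the origin of a listed thing).
The state is a dict: "clock": time; "joints": joint angles; "joint_vel": joint speeds; "joint_efforts": joint torques, N m; "position": TCP position; "ee_rot": TCP orientation; "contact_force": force on the tool from outside, world axes, zero at the start; "wrist_torque": the same for the moment, N m; "gripper_width": finger opening in mm; "grasp_force": force on a finger pad.
Only numpy, scipy, OpenCV 4.12 (cv2) and the standard library are available. Lean on these libraries where they do the work, as an engineer would, in place of code of your own. Each camera call takes 0.05 s, during which the arm holds its last target. There are 200 camera calls.

## Working session

There is one attempt and no reset: what is moved stays moved. The work goes in short steps, Python scripts to look and compute and a tool call to move; the robot and the scene stay as the last step left them, time stands still between calls to the robot, and variables do not carry over. Pictures are saved under pics/ and viewed, at most 14 in all, crops included, and the job is handed in when it is done.

Besides the shell and the picture viewer there is one more tool, called after "Emit:" as name([rows], argument=value, ...), one row to a line, values as JSON. servo_tool: Moves the arm, as the interface text tells. Its arguments: {"type":"object","properties":{"increments":{"type":"array","items":{"type":"array","items":{"type":"number"}}}},"required":["increments"]}

```bash
mkdir -p pics; python3 - <<'E'
from bench import arm
import cv2
s=arm.read_state();print(s['clock'],s['position'],s['ee_rot'],s['gripper_width'])
for c in['scene','side','wrist']:
    i=arm.get_image(c);cv2.imwrite(f'pics/{c}0.png',i['color'][...,::-1]);print(c,{k:v for k,v in i.items() if k!='color'})
    for t in['plug_small','plug_medium','plug_large','blank_small','blank_medium','blank_large','tray_small','tray_medium','tray_large','pad']:
        print(t,[( [int(v) for v in a['centre']],round(a['p'],2)) for a in arm.spot_point(c,t)][:4])
E
```

```text
0.0 [ 6.24394684e+02 -9.91325922e-04  2.30217974e+02] [-0.70704168  0.70717098  0.00074872 -0.00084387] 85.05433408285093
scene {'fx': 593.677259911968, 'fy': 593.677259911968, 'cx': 312.540676362124, 'cy': 236.348136264565, 'rvec': array([ 1.95608233,  1.20779881, -0.59970462]), 'tvec': array([-263.76979129, -250.30386589, 1518.22398403])}
plug_small [([307, 263], 0.85), ([344, 220], 0.7)]
plug_medium [([133, 255], 0.61)]
plug_large [([420, 221], 0.86)]
blank_small [([461, 256], 0.7), ([163, 301], 0.65)]
blank_medium []
blank_large []
tray_small [([416, 225], 0.6), ([462, 258], 0.17)]
tray_medium [([311, 266], 0.72)]
tray_large [([160, 303], 0.96)]
pad [([211, 246], 0.77), ([159, 302], 0.16)]
side {'fx': 442.2813909013653, 'fy': 442.2813909013653, 'cx': 322.51658806871126, 'cy': 239.87234460533102, 'rvec': array([ 0.46561776, -2.69843336,  1.20612391]), 'tvec': array([527.13028184, 165.28068576, 589.44584255])}
plug_small [([345, 342], 0.96), ([317, 255], 0.61)]
plug_medium [([376, 175], 0.86), ([448, 190], 0.79)]
plug_large [([254, 402], 0.6)]
blank_small []
blank_medium [([374, 17
[... 234 characters left out ...]
x': 371.64829954431775, 'fy': 371.64829954431775, 'cx': 325.9707486323299, 'cy': 237.36736652607388, 'hand_eye': array([[-9.39030262e-04, -9.58626865e-01, -2.84664102e-01,
         7.20146798e+01],
       [ 9.99999558e-01, -9.12684883e-04, -2.25197339e-04,
        -7.28156270e-01],
       [-4.39284038e-05, -2.84664188e-01,  9.58627299e-01,
        -1.42919321e+02],
       [ 0.00000000e+00,  0.00000000e+00,  0.00000000e+00,
         1.00000000e+00]])}
plug_small [([385, 205], 0.82)]
plug_medium []
plug_large [([381, 402], 0.82)]
blank_small []
blank_medium []
blank_large []
tray_small [([386, 399], 0.92)]
tray_medium [([389, 205], 0.66)]
tray_large [([382, 404], 0.48)]
pad [([509, 79], 0.91)]
```

View pics/scene0.png

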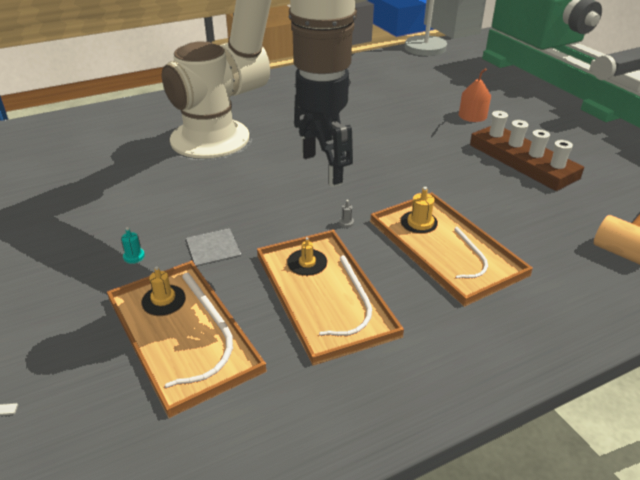

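View pics/side0.png

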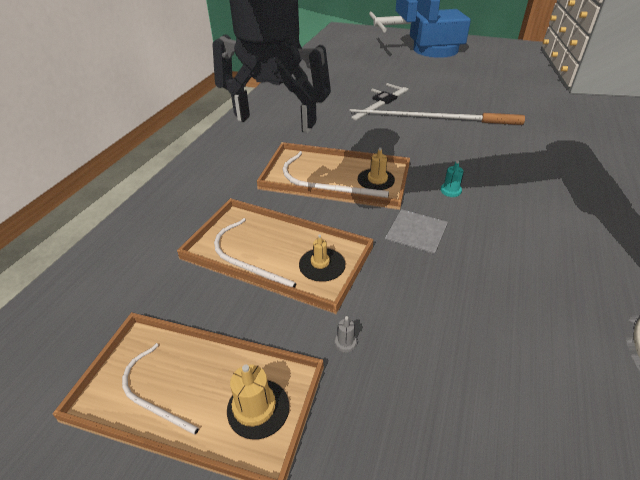

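View pics/wrist0.png

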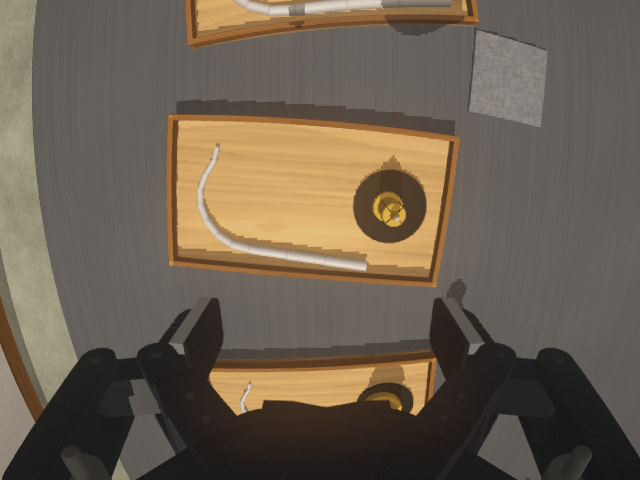

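The scene picture shows the small plug (307,255) in the middle tray with the medium blank. The medium plug (161,290) is in the left tray with the large blank. The large plug (423,212) is in the right tray with the small blank. The pad is at (213,246). The look-alikes are grey at (347,212) and turquoise at (132,245).

```bash
cat > h.py <<'E'
import numpy as np,cv2
from bench import arm
from scipy.spatial.transform import Rotation as R
from scipy.optimize import least_squares
def shot(c):
    s=arm.read_state(); i=arm.get_image(c); i['state']=s; i['wrist']='hand_eye' in i; return i
def rays(i,px):
    px=np.atleast_2d(np.asarray(px,float)); d=(px-[i['cx'],i['cy']])/[i['fx'],i['fy']]
    if i['wrist']:
        r=np.linalg.norm(d,axis=1,keepdims=True); v=np.hstack([d/np.maximum(r,1e-9)*np.sin(r),np.cos(r)])
        s=i['state'];T=np.eye(4);T[:3,:3]=R.from_quat(s['ee_rot']).as_matrix();T[:3,3]=s['position'];T=T@i['hand_eye']
        return T[:3,3],v@T[:3,:3].T
    M=R.from_rotvec(i['rvec']).as_matrix(); v=np.hstack([d,np.ones((len(d),1))])@M
    return -M.T@i['tvec'],v/np.linalg.norm(v,axis=1,keepdims=True)
def plane(i,px,z):
    o,v=rays(i,px); return (o+v*((z-o[2])/v[:,2:]))[:,:2]
def tri(*vs):
    A=0;b=0;L=[]
    for i,p in vs:
        o,v=rays(i,p);P=np.eye(3)-np.outer(v[0],v[0]);A=A+P;b=b+P@o;L.append((P,o))
    x=np.linalg.solve(A,b);return x,[round(float(np.linalg.norm(P@(x-o))),1) for P,o in L]
def masks(i):
    h=cv2.cvtColor(i['color'],cv2.COLOR_RGB2HSV).astype(int);return h
def rubber(i,px,z=10,half=60):
    """fit circle r=38 to outer border of dark blob round px, on plane z"""
    g=i['color'].max(2); m=(g<60).astype(np.uint8)
    x,y=map(int,px); w=np.zeros_like(m);w[max(0,y-half):y+half,max(0,x-half):x+half]=1;m*=w
    n,l,st,ce=cv2.connectedComponentsWithStats(m)
    k=max(range(1,n),key=lambda k:st[k,4]-5*np.hypot(*(ce[k]-[x,y])))
    c=max(cv2.findContours((l==k).astype(np.uint8),cv2.RETR_EXTERNAL,cv2.CHAIN_APPROX_NONE)[0],key=len)
    hull=cv2.convexHull(c)[:,0].astype(float)
    q=plane(i,hull,z)
    f=least_squares(lambda p:np.hypot(*(q-p[:2]).T)-p[2],[*q.mean(0),38],loss='soft_l1',f_scale=1)
    return f.x,np.median(abs(f.fun)),st[k,4]
E
python3 - <<'E'
from h import *
np.set_printoptions(precision=1,suppress=True)
S=shot('scene');D=shot('side')
near={'plug_small':((307,263),(320,264)),'plug_medium':((161,300),(379,183)),'plug_large':((423,225),(253,412))}
for t,(a,b) in near.items():
    r=[]
    for I,n,p in((S,'scene',a),(D,'side',b)):
        L=[x for x in arm.spot_point(n,t) if np.hypot(*(np.array(x['centre'])-p))<20]
        print(t,n,[ (np.array(x['centre']),round(x['p'],2)) for x in L]); r.append(L[0]['centre'] if L else p)
    print('  tri',*tri((S,r[0]),(D,r[1])))
    for I,p in((S,a),(D,b)): print('  rubber',*rubber(I,p))
a=arm.spot_point('scene','pad')[0]['centre'];b=arm.spot_point('side','pad')[0]['centre'];print('pad',*tri((S,a),(D,b)))
for n,a,b in(('grey',(347,222),(346,346)),('turq',(133,257),(452,191)),
  ('nose L',(424,189),(248,369)),('nose M',(156,270),(380,151)),('nose S',(308,240),(323,240))): print(n,*tri((S,a),(D,b)))
E
```

```text
plug_small scene [(array([309.3, 264.7]), 0.85)]
plug_small side [(array([315.3, 258.4]), 0.89)]
  tri [573.5   1.4  12.5] [1.2, 1.2]
  rubber [561.3   2.6  35.4] 0.21918457741025676 446
  rubber [559.4   6.2  37.4] 0.22721506927140922 858
plug_medium scene [(array([161.6, 297.3]), 0.97)]
plug_medium side [(array([376.1, 171.8]), 0.95)]
  tri [ 542.5 -268.9   20.1] [2.4, 2.4]
  rubber [ 540.9 -265.6   36.5] 0.19915853094555303 546
  rubber [ 539.4 -262.8   37.6] 0.32726753838695544 349
plug_large scene [(array([418.9, 220.6]), 0.73)]
plug_large side [(array([254.2, 404.5]), 0.76)]
  tri [552.6 263.4  12.8] [1.4, 1.4]
  rubber [551.1 261.6  35. ] 0.521645866638373 128
  rubber [548.3 265.3  37.5] 0.11073671215034153 1242
pad [ 429.1 -138.4    5.2] [0.1, 0.1]
grey [475.5 138.    0.5] [0.4, 0.4]
turq [ 386.6 -284.7   -0.6] [0.4, 0.4]
nose L [552.5 263.5  89.9] [0.6, 0.6]
nose M [ 535.6 -265.8   73.6] [0.3, 0.3]
nose S [559.    5.4  60. ] [2.2, 2.2]
```

```bash
cat >> h.py <<'E'
def proj(i,P):
    P=np.asarray(P,float)
    if not i['wrist']:
        return cv2.projectPoints(P,i['rvec'],i['tvec'],np.array([[i['fx'],0,i['cx']],[0,i['fy'],i['cy']],[0,0,1.]]),None)[0][:,0]
    s=i['state'];T=np.eye(4);T[:3,:3]=R.from_quat(s['ee_rot']).as_matrix();T[:3,3]=s['position'];T=T@i['hand_eye']
    q=(P-T[:3,3])@T[:3,:3]; r=np.hypot(q[:,0],q[:,1]); th=np.arctan2(r,q[:,2])
    return np.c_[i['cx']+i['fx']*th*q[:,0]/r, i['cy']+i['fy']*th*q[:,1]/r]
DIM={'s':[(15,0,8),(11,8,42),(4,42,58)],'m':[(20,0,9),(15.5,9,50),(5.5,50,70)],'l':[(26,0,10),(21,10,58),(7,58,84)]}
def sil(i,k,x,y,z=10,K=4):
    m=np.zeros((480*K//2,640*K//2),np.uint8);a=np.linspace(0,2*np.pi,40)
    for n,(r,z0,z1) in enumerate(DIM[k]):
        r1=r if n<2 else r*.6
        P=np.vstack([np.c_[x+q*np.cos(a),y+q*np.sin(a),0*a+z+h] for q,h in((r,z0),(r1,z1))])
        h=cv2.convexHull(np.round((proj(i,P)+.5)*K/2*16).astype(np.int32));cv2.fillPoly(m,[h],1,shift=4)
    return m[::1]
def plugfit(i,k,x,y,z=10,sat=70,val=60):
    """x,y of a brass plug by silhouette overlap; background must be dark/grey"""
    h=cv2.cvtColor(cv2.resize(i['color'],None,fx=2,fy=2,interpolation=cv2.INTER_LINEAR),cv2.COLOR_RGB2HSV)
    m0=((h[...,2]>val)&(h[...,1]>sat)).astype(np.uint8)
    # limit to the neighbourhood: rubber disc + silhouette
    a=np.linspace(0,2*np.pi,60);D=np.zeros_like(m0)
    cv2.fillPoly(D,[np.round((proj(i,np.c_[x+34*np.cos(a),y+34*np.sin(a),0*a+z])+.5)*2).astype(np.int32)],1)
    D|=cv2.dilate(sil(i,k,x,y,z),np.ones((9,9)))
    m0&=D
    best=None;c=np.array([x,y],float)
    for st in(4,2,1,.5,.25):
        g=[(c[0]+u*st,c[1]+v*st) for u in range(-2,3) for v in range(-2,3)]
        sc=[]
        for p in g:
            s=sil(i,k,*p,z);sc.append((s&m0).sum()/max(1,(s|m0).sum()))
        c=np.array(g[int(np.argmax(sc))])
    return c,round(max(sc),3)
E
python3 - <<'E'
from h import *
np.set_printoptions(precision=1,suppress=True)
S=shot('scene');D=shot('side');W=shot('wrist')
print('rub wrist',rubber(W,(389,205)),plugfit(W,'s',559,5))
for k,x,y in(('s',559,5),('m',537,-266),('l',551,263)):
    for I in(S,D):print(k,*plugfit(I,k,x,y))
im=S['color'][180:410,100:540,::-1].copy();cv2.imwrite('pics/crop1.png',cv2.resize(im,None,fx=1.8,fy=1.8,interpolation=2))
E
```

```text
Traceback (most recent call last):
  File "h.py", line 29, in rubber
    k=max(range(1,n),key=lambda k:st[k,4]-5*np.hypot(*(ce[k]-[x,y])))
ValueError: max() iterable argument is empty
```

```bash
sed -i 's/def rubber(i,px,z=10,half=60):/def rubber(i,px,z=10,half=60,thr=60):/; s/m=(g<60)/m=(g<thr)/' h.py
python3 - <<'E'
from h import *
np.set_printoptions(precision=1,suppress=True)
S=shot('scene');D=shot('side');W=shot('wrist')
print('pix',W['color'][[190,225,205,160]],[W['color'][r,c] for r,c in((180,375),(225,410),(160,300),(205,390))])if 0 else print([W['color'][r,c].tolist() for r,c in((180,370),(228,372),(160,300),(205,388))])
for t in(70,80,90,100):print('rub wrist',t,*rubber(W,(389,205),half=45,thr=t))
for v in (60,80,100): print('w',v,*plugfit(W,'s',559,5,val=v))
for k,x,y in(('s',559,5),('m',537,-266),('l',551,263)):
    for I in(S,D):print(k,*plugfit(I,k,x,y))
im=S['color'][180:410,100:540,::-1].copy();cv2.imwrite('pics/crop1.png',cv2.resize(im,None,fx=1.8,fy=1.8,interpolation=2))
E
```

```text
[[88, 66, 44], [87, 67, 47], [212, 168, 105], [155, 117, 49]]Traceback (most recent call last):
  File "<stdin>", line 5, in <module>
  File "h.py", line 29, in rubber
    k=max(range(1,n),key=lambda k:st[k,4]-5*np.hypot(*(ce[k]-[x,y])))
ValueError: max() iterable argument is empty
```

```bash

python3 - <<'E'
from h import *
np.set_printoptions(precision=1,suppress=True)
S=shot('scene');D=shot('side');W=shot('wrist')
for t in(95,105,115):print('rub wrist',t,*rubber(W,(389,205),half=45,thr=t))
for v in (100,120): print('w',v,*plugfit(W,'s',559,5,val=v))
for k,x,y in(('s',559,5),('m',537,-266),('l',551,263)):
    for I in(S,D):print(k,*plugfit(I,k,x,y))
im=S['color'][180:410,100:540,::-1].copy();cv2.imwrite('pics/crop1.png',cv2.resize(im,None,fx=1.8,fy=1.8,interpolation=2))
E
```

```text
rub wrist 95 [561.2   3.8  37.3] 0.12346891622821232 3167
rub wrist 105 [561.2   3.7  37.4] 0.11264045679121537 3224
rub wrist 115 [561.2   3.6  37.6] 0.1800148107064672 3273
w 100 [565.    2.8] 0.942
w 120 [565.    2.8] 0.83
s [562.8   2.8] 0.723
s [564.2   2.5] 0.821
m [ 535.  -265.5] 0.862
m [ 537.5 -266.5] 0.839
l [554.2 263.8] 0.853
l [554.8 264. ] 0.9
```

View pics/crop1.png

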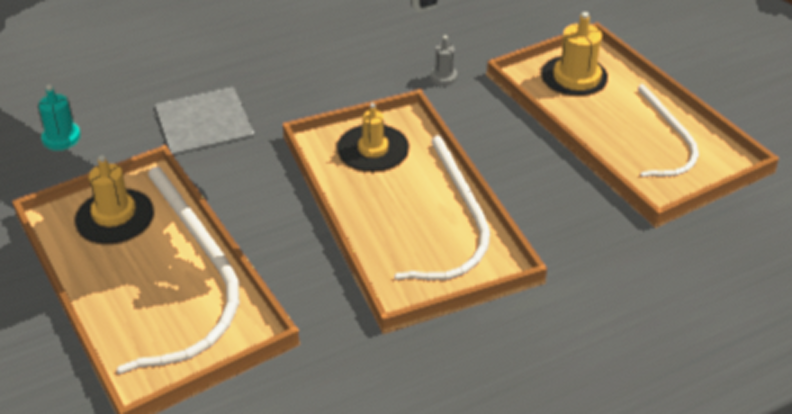

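Three plug-like things compete for the small and middle-sized plugs. The grey one at (347,212) and the turquoise one at (132,245) are look-alikes standing outside the trays. The brass ones at (307,255), (161,290) and (423,212) stand on the rubber rounds and are the ones meant. The crop confirms this, and shows the blanks as large, medium and small from left to right.

Small plug first: I'll move above it and look again.

Emit:
servo_tool([
  [0.55,-0.001,0.02,0.03,0,0,0],
  [0.55,-0.002,0.04,0.065,0,0,0],
  [0.55,-0.003,0.06,0.1,0,0,0],
  [0.55,-0.003,0.06,0.1,0,0,0],
  [0.55,-0.003,0.06,0.1,0,0,0],
])

```text
clock: 3.22
position: [567.0, 3.2, 132.9]
ee_rot: [0.707, -0.707, 0.001, -0.001]
contact_force: [0.9, 0.2, -0.4]
gripper_width: 47.0
grasp_force: 0.0
```

```bash

python3 - <<'E'
from h import *
np.set_printoptions(precision=1,suppress=True)
W=shot('wrist');s=W['state'];print(s['position'],s['ee_rot'],s['gripper_width'],s['contact_force'],s['joints'])
p=proj(W,[[564.5,2.8,68],[561,3.7,10],[537,-266,80],[540,-264,10]]);print(p)
for t in(95,110):print('rub',*rubber(W,p[1],half=80,thr=t))
for z in(6,10,14): print('w',z,*plugfit(W,'s',564.5,2.8,z=z,val=100))
print(arm.spot_point('wrist','plug_small')[:2])
im=W['color'][...,::-1].copy();cv2.imwrite('pics/w1.png',im)
E
```

```text
[567.    3.2 132.9] [ 0.7 -0.7  0.  -0. ] 46.958561034543976 [ 0.9  0.2 -0.4] [ 0.3  0.4 -0.3  0.  -0.9 -0.3]
[[ 331.9  253.3]
 [ 335.7  229. ]
 [ 376.3 -161.3]
 [ 362.6 -104.5]]
rub [561.1   3.9  37.4] 0.18268704204212582 5858
rub [561.1   3.8  37.6] 0.15380167716391213 5996
w 6 [565.2   4. ] 0.92
w 10 [565.2   2.8] 0.923
w 14 [565.2   1.5] 0.902
[{'centre': [333.6, 229.3], 'p': 0.98}]
```

View pics/w1.png

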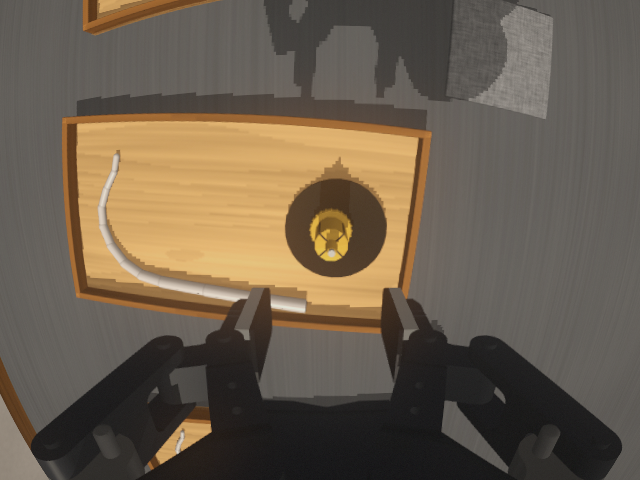

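Picture: small plug at (331,235) on the rubber (335,228), between the finger lines, with the blank's end clear at (300,303). The plug comes out at (565,3) and the medium rubber at (561,4), with z agreeing at 10. Descend and grip.

Emit:
servo_tool([
  [0.55,0.0,0.002,0.03,0,0,0],
  [0.55,0.0,0.002,0.06,0,0,0],
  [0.55,0.0,0.002,0.085,0,0,0],
  [0.55,0.0,0.002,0.1,0,0,0],
  [0.55,0.0,0.002,0.11,0,0,0],
  [0.55,0.0,0.002,0.113,0,0,0],
  [0.55,0.0,0.002,0.113,0,0,0],
  [0.15,0.0,0.002,0.113,0,0,0],
  [0.1,0.0,0.002,0.113,0,0,0],
  [0.1,0.0,0.002,0.113,0,0,0],
  [0.1,0.0,0.002,0.113,0,0,0],
  [0.1,0.0,0.002,0.113,0,0,0],
])

```text
clock: 4.82
position: [563.6, 3.2, 19.2]
ee_rot: [0.707, -0.707, 0.0, -0.001]
contact_force: [-1.2, 0.9, 6.1]
gripper_width: 20.4
grasp_force: 58.6
```

Emit:
servo_tool([
  [0.1,0,0,-0.008,0,0,0],
  [0.1,0,0,-0.025,0,0,0],
  [0.1,0,0,-0.05,0,0,0],
  [0.1,0,0,-0.08,0,0,0],
  [0.1,0.015,0.015,-0.095,0,0,0],
  [0.1,0.04,0.04,-0.1,0,0,0],
  [0.1,0.07,0.07,-0.1,0,0,0],
  [0.1,0.1,0.1,-0.1,0,0,0],
  [0.1,0.125,0.12,-0.1,0,0,0],
  [0.1,0.138,0.132,-0.1,0,0,0],
  [0.1,0.141,0.135,-0.1,0,0,0],
  [0.1,0.141,0.135,-0.1,0,0,0],
])

```text
clock: 6.32
position: [428.6, -137.8, 118.4]
ee_rot: [0.707, -0.707, 0.0, -0.0]
contact_force: [-0.2, -0.6, -1.6]
gripper_width: 20.6
grasp_force: 58.7
```

```bash

python3 - <<'E'
from h import *
np.set_printoptions(precision=1,suppress=True)
W=shot('wrist');s=W['state'];print(s['position'],s['ee_rot'],s['gripper_width'],s['contact_force'],s['grasp_force'])
for c in('wrist','side','scene'):
    I=shot(c);a=arm.spot_point(c,'pad')[:1];print(c,a,a and plane(I,a[0]['centre'],5)); b=arm.spot_point(c,'plug_small')[:2];print(b)
    if c=='side':cv2.imwrite('pics/side2.png',I['color'][100:400,250:570,::-1].repeat(2,0).repeat(2,1)[:600,:640])
E
```

```text
[ 428.6 -137.8  118.4] [ 0.7 -0.7  0.  -0. ] 20.581652672776674 [-0.2 -0.6 -1.6] 58.74643921852112
wrist [{'centre': [325.5, 233.0], 'p': 0.81}] [[ 430.  -136.7]]
[{'centre': [327.9, 294.6], 'p': 0.57}]
side [{'centre': [415.1, 227.5], 'p': 0.74}] [[ 433.8 -141.3]]
[{'centre': [423.2, 179.7], 'p': 0.9}, {'centre': [346.6, 344.4], 'p': 0.74}]
scene [{'centre': [306.8, 264.1], 'p': 0.3}] [[563.1   2.3]]
[{'centre': [348.3, 221.5], 'p': 0.68}, {'centre': [209.2, 204.2], 'p': 0.42}]
```

View pics/side2.png

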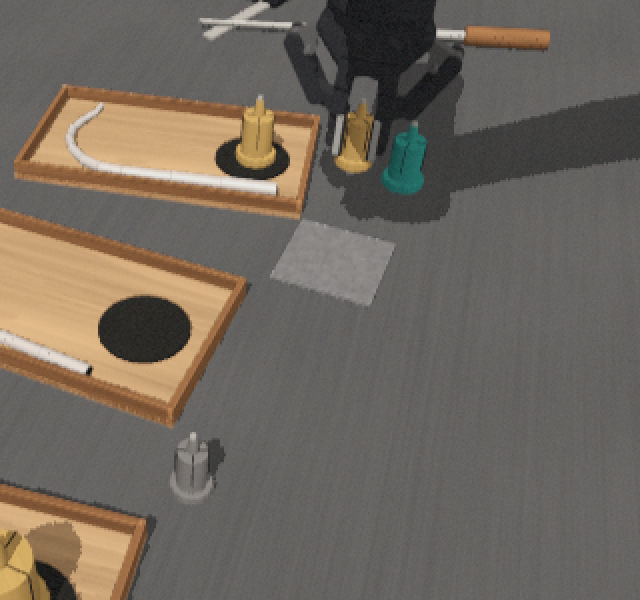

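The side crop shows the small plug held upright at (357,135) in the crop, above the pad (335,262). The medium rubber is bare. Lower it.

Emit:
servo_tool([
  [0.1,0,0,0.025,0,0,0],
  [0.1,0,0,0.05,0,0,0],
  [0.1,0,0,0.075,0,0,0],
  [0.1,0,0,0.09,0,0,0],
  [0.1,0,0,0.097,0,0,0],
  [0.1,0,0,0.101,0,0,0],
  [0.1,0,0,0.103,0,0,0],
  [0.1,0,0,0.103,0,0,0],
])

```text
clock: 7.82
position: [428.3, -138.0, 15.6]
ee_rot: [0.707, -0.707, 0.0, -0.0]
contact_force: [0.1, 0.1, -0.8]
gripper_width: 20.5
grasp_force: 58.7
```

Emit:
servo_tool([
  [0.1,0,0,0.001,0,0,0],
  [0.1,0,0,0.0015,0,0,0],
  [0.1,0,0,0.0015,0,0,0],
])

```text
clock: 8.2
position: [428.1, -138.0, 14.2]
ee_rot: [0.707, -0.707, 0.0, -0.0]
contact_force: [-1.4, -0.2, 2.7]
gripper_width: 20.0
grasp_force: 58.8
```

Emit:
servo_tool([
  [0.4,0,0,0,0,0,0],
  [0.6,0,0,0,0,0,0],
  [0.6,0,0,0,0,0,0],
  [0.65,0,0,-0.01,0,0,0],
  [0.65,0,0,-0.035,0,0,0],
  [0.65,0,0,-0.07,0,0,0],
  [0.65,0.01,-0.01,-0.1,0,0,0],
  [0.65,0.04,-0.03,-0.12,0,0,0],
  [0.65,0.08,-0.065,-0.125,0,0,0],
  [0.65,0.115,-0.095,-0.125,0,0,0],
  [0.65,0.128,-0.109,-0.125,0,0,0],
  [0.65,0.128,-0.109,-0.125,0,0,0],
])

```text
clock: 9.7
position: [537.4, -266.8, 138.8]
ee_rot: [-0.707, 0.708, -0.0, 0.0]
contact_force: [-0.2, -0.2, -0.2]
gripper_width: 55.2
grasp_force: 0.0
```

```bash

python3 - <<'E'
from h import *
np.set_printoptions(precision=1,suppress=True)
W=shot('wrist');s=W['state'];print(s['position'],s['ee_rot'],s['gripper_width'],s['contact_force'],s['joints'])
p=proj(W,[[537,-266,80],[540,-264,10]]);print(p)
for t in(40,60,80,95,110):
  try:print('rub',t,*rubber(W,p[1],half=80,thr=t))
  except Exception as e:print(t,e)
for v in(60,80,100):
  for z in(6,10,14): print('w',v,z,*plugfit(W,'m',537,-266,z=z,val=v))
print(arm.spot_point('wrist','plug_medium')[:2])
cv2.imwrite('pics/w2.png',W['color'][...,::-1])
for c in('side','scene'):
  I=shot(c);print(c,'small on pad',*plugfit(I,'s',428,-138,z=5),[(a['centre'],a['p']) for a in arm.spot_point(c,'plug_small')])
  print(' med rub',*rubber(I,proj(I,[[561,4,10]])[0]))
E
```

```text
[ 537.4 -266.8  138.8] [-0.7  0.7 -0.   0. ] 55.15572858246736 [-0.2 -0.2 -0.2] [-0.2  0.4 -0.2 -0.  -1.   0.2]
[[328.  258.9]
 [323.5 230. ]]
40 max() iterable argument is empty
rub 60 [ 476.8 -198.6    2.7] 0.31376757040387604 23
rub 80 [ 534.2 -282.6   19.7] 0.5543795070968258 1036
rub 95 [ 540.3 -265.5   37.3] 0.13467639016355548 4202
rub 110 [ 540.3 -265.4   37.5] 0.1168374077002916 4364
w 60 6 [ 527.  -272.8] 0.492
w 60 10 [ 529. -275.] 0.492
w 60 14 [ 526.8 -275. ] 0.495
w 80 6 [ 538.  -264.5] 0.575
w 80 10 [ 537.  -264.8] 0.574
w 80 14 [ 536.5 -264.5] 0.571
w 100 6 [ 537.2 -263.8] 0.928
w 100 10 [ 537.5 -264.5] 0.938
w 100 14 [ 537.5 -265.2] 0.906
[{'centre': [500.2, 206.2], 'p': 0.82}, {'centre': [325.1, 229.0], 'p': 0.67}]
side small on pad [ 428.5 -140. ] 0.935 [([347.0, 341.7], 0.9), ([417.2, 229.0], 0.66)]
 med rub [559.4   6.1  37.4] 0.14071356817073877 1173
scene small on pad [ 424.5 -138.2] 0.933 [([214.6, 246.1], 0.67), ([346.9, 223.0], 0.59)]
 med rub [561.4   2.8  35.4] 0.19952077639418064 734
```

View pics/w2.png

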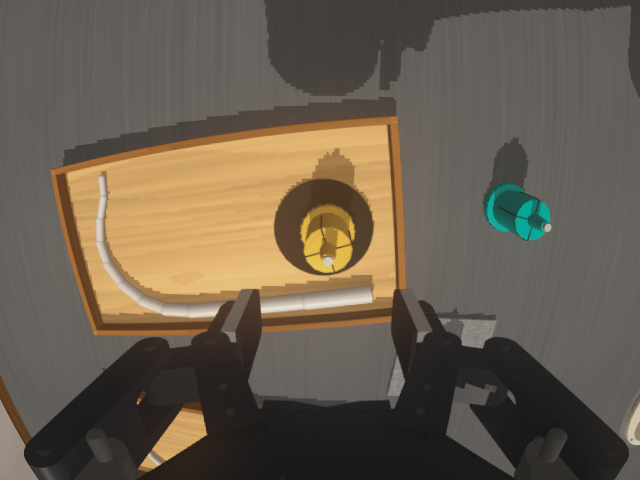

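The wrist picture shows the medium brass plug at (328,235), the turquoise look-alike at (520,215), and the blank's end at (370,295), clear of the fingers. Grip the medium plug.

Emit:
servo_tool([
  [0.65,-0.001,0,0.03,0,0,0],
  [0.65,-0.002,0,0.06,0,0,0],
  [0.65,-0.002,0,0.09,0,0,0],
  [0.65,-0.002,0,0.106,0,0,0],
  [0.65,-0.002,0,0.114,0,0,0],
  [0.65,-0.002,0,0.117,0,0,0],
  [0.65,-0.002,0,0.117,0,0,0],
  [0.3,-0.002,0,0.117,0,0,0],
  [0.2,-0.002,0,0.117,0,0,0],
  [0.2,-0.002,0,0.117,0,0,0],
  [0.2,-0.002,0,0.117,0,0,0],
  [0.2,-0.002,0,0.117,0,0,0],
])

```text
clock: 11.5
position: [537.6, -264.2, 22.7]
ee_rot: [0.707, -0.707, 0.001, -0.0]
contact_force: [-0.1, 0.4, 4.9]
gripper_width: 29.9
grasp_force: 59.3
```

Emit:
servo_tool([
  [0.2,0,0,-0.008,0,0,0],
  [0.2,0,0,-0.03,0,0,0],
  [0.2,0,0,-0.06,0,0,0],
  [0.2,-0.01,-0.001,-0.09,0,0,0],
  [0.2,-0.035,-0.003,-0.11,0,0,0],
  [0.2,-0.075,-0.007,-0.11,0,0,0],
  [0.2,-0.12,-0.011,-0.11,0,0,0],
  [0.2,-0.165,-0.015,-0.11,0,0,0],
  [0.2,-0.21,-0.019,-0.11,0,0,0],
  [0.2,-0.245,-0.022,-0.11,0,0,0],
  [0.2,-0.268,-0.0235,-0.11,0,0,0],
  [0.2,-0.268,-0.0235,-0.11,0,0,0],
])

```text
clock: 13.0
position: [560.0, 5.4, 131.4]
ee_rot: [0.708, -0.706, -0.0, 0.0]
contact_force: [0.4, 0.5, -2.1]
gripper_width: 29.8
grasp_force: 59.4
```

```bash

python3 - <<'E'
from h import *
np.set_printoptions(precision=1,suppress=True)
for c in('side','scene'):
  I=shot(c);s=I['state']
  if c=='side':print(s['position'],s['gripper_width'],s['contact_force'],s['grasp_force'])
  print(c,*plugfit(I,'m',s['position'][0],s['position'][1]-.5,z=s['position'][2]-12.7))
  if c=='side':cv2.imwrite('pics/side3.png',cv2.resize(I['color'][100:340,180:500,::-1],None,fx=2,fy=2))
E
```

```text
[560.    5.4 131.4] 29.821041679792355 [ 0.4  0.5 -2.1] 59.39994156360626
side [561.5   3.9] 0.765
scene [557.2   3.7] 0.579
```

View pics/side3.png

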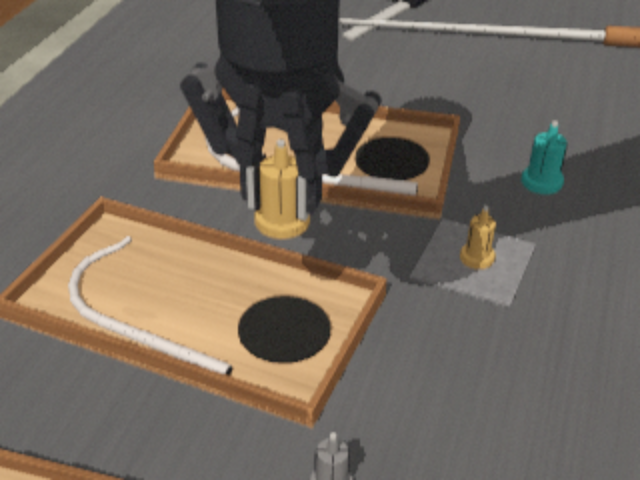

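Side crop: medium plug upright in the fingers at (282,195), over the medium rubber (285,328). Small plug standing on the pad at (478,240). Lower it.

Emit:
servo_tool([
  [0.2,0.001,-0.001,0.025,0,0,0],
  [0.2,0.001,-0.001,0.055,0,0,0],
  [0.2,0.001,-0.001,0.08,0,0,0],
  [0.2,0.001,-0.001,0.095,0,0,0],
  [0.2,0.001,-0.001,0.102,0,0,0],
  [0.2,0.001,-0.001,0.106,0,0,0],
  [0.2,0.001,-0.001,0.107,0,0,0],
  [0.2,0.001,-0.001,0.107,0,0,0],
])

```text
clock: 14.1
position: [561.9, 3.2, 25.4]
ee_rot: [0.707, -0.707, 0.0, -0.001]
contact_force: [-0.2, 0.5, -1.2]
gripper_width: 29.9
grasp_force: 59.4
```

Emit:
servo_tool([
  [0.2,0,0,0.0015,0,0,0],
  [0.2,0,0,0.002,0,0,0],
  [0.2,0,0,0.002,0,0,0],
])

```text
clock: 14.48
position: [561.5, 3.1, 22.9]
ee_rot: [0.707, -0.707, 0.0, -0.0]
contact_force: [-0.6, 1.3, -1.3]
gripper_width: 30.1
grasp_force: 59.4
```

Emit:
servo_tool([
  [0.2,0,0,0.0005,0,0,0],
  [0.2,0,0,0.0007,0,0,0],
  [0.2,0,0,0.0007,0,0,0],
])

```text
clock: 14.85
position: [561.5, 3.1, 22.8]
ee_rot: [0.707, -0.707, 0.0, -0.0]
contact_force: [-2.1, 0.7, 5.3]
gripper_width: 29.8
grasp_force: 59.5
```

Emit:
servo_tool([
  [0.5,0,0,0,0,0,0],
  [0.7,0,0,0,0,0,0],
  [0.7,0,0,0,0,0,0],
  [0.8,0,0,-0.02,0,0,0],
  [0.85,0,0,-0.055,0,0,0],
  [0.85,0,0,-0.095,0,0,0],
  [0.85,-0.03,0.001,-0.125,0,0,0],
  [0.85,-0.08,0.002,-0.13,0,0,0],
  [0.85,-0.135,0.004,-0.13,0,0,0],
  [0.85,-0.19,0.005,-0.13,0,0,0],
  [0.85,-0.24,0.007,-0.13,0,0,0],
  [0.85,-0.26,0.007,-0.13,0,0,0],
])

```text
clock: 16.35
position: [554.1, 265.6, 151.8]
ee_rot: [0.708, -0.706, -0.0, -0.0]
contact_force: [0.6, 0.0, -0.4]
gripper_width: 72.5
grasp_force: 0.0
```

Emit:
servo_tool([
  [0.85,0,0,0,0,0,0],
  [0.85,0,0,0,0,0,0],
])

```text
clock: 16.6
position: [554.4, 261.8, 151.9]
ee_rot: [-0.707, 0.708, 0.0, -0.0]
contact_force: [0.1, -0.4, -0.5]
gripper_width: 72.8
grasp_force: 0.0
```

```bash

python3 - <<'E'
from h import *
np.set_printoptions(precision=1,suppress=True)
W=shot('wrist');s=W['state'];print(s['position'],s['ee_rot'],s['gripper_width'],s['contact_force'],s['joints'])
p=proj(W,[[554,264,94],[550,264,10]]);print(p)
for t in(95,110):print('rub',t,*rubber(W,p[1],half=80,thr=t))
for v in(100,):
  for z in(6,10,14): print('w',v,z,*plugfit(W,'l',554,264,z=z,val=v))
print(arm.spot_point('wrist','plug_large')[:2])
cv2.imwrite('pics/w3.png',W['color'][...,::-1])
for c in('side','scene'):
  I=shot(c);print(c,'med',*plugfit(I,'m',561,3.5,z=10),*rubber(I,proj(I,[[540,-265,10]])[0]))
E
```

```text
[554.4 261.8 151.9] [-0.7  0.7  0.  -0. ] 72.80521331641353 [ 0.1 -0.4 -0.5] [ 0.7  0.4 -0.1 -0.  -1.  -0.7]
[[327.9 261.7]
 [332.3 224.9]]
rub 95 [549.7 264.   37.4] 0.13556210737206698 2460
rub 110 [549.6 264.   37.6] 0.10274919028113771 2582
w 100 6 [555.2 265.5] 0.928
w 100 10 [555.5 264.8] 0.921
w 100 14 [555.5 264.5] 0.906
[{'centre': [329.6, 222.4], 'p': 0.93}]Traceback (most recent call last):
  File "<stdin>", line 11, in <module>
  File "h.py", line 29, in rubber
    k=max(range(1,n),key=lambda k:st[k,4]-5*np.hypot(*(ce[k]-[x,y])))
ValueError: max() iterable argument is empty
```

View pics/w3.png

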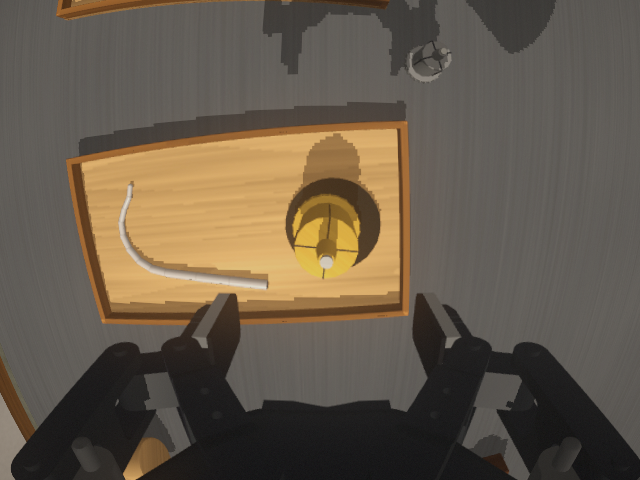

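The wrist picture shows the large plug at (327,235) on the small tray's rubber, the small blank's end at (267,286), and the grey look-alike at (430,62). Grip the large plug.

Emit:
servo_tool([
  [0.85,-0.002,-0.001,0.03,0,0,0],
  [0.85,-0.003,-0.001,0.06,0,0,0],
  [0.85,-0.003,-0.001,0.09,0,0,0],
  [0.85,-0.003,-0.001,0.108,0,0,0],
  [0.85,-0.003,-0.001,0.117,0,0,0],
  [0.85,-0.003,-0.001,0.12,0,0,0],
  [0.85,-0.003,-0.001,0.12,0,0,0],
  [0.5,-0.003,-0.001,0.12,0,0,0],
  [0.35,-0.003,-0.001,0.12,0,0,0],
  [0.35,-0.003,-0.001,0.12,0,0,0],
  [0.35,-0.003,-0.001,0.12,0,0,0],
  [0.35,-0.003,-0.001,0.12,0,0,0],
])

```text
clock: 18.25
position: [555.8, 266.4, 33.1]
ee_rot: [0.707, -0.707, 0.0, -0.001]
contact_force: [-2.1, 0.1, 5.3]
gripper_width: 41.0
grasp_force: 61.0
```

Emit:
servo_tool([
  [0.35,0,0,-0.006,0,0,0],
  [0.35,0,0,-0.025,0,0,0],
  [0.35,0,0,-0.055,0,0,0],
  [0.35,0,0,-0.09,0,0,0],
  [0.35,0.005,0,-0.12,0,0,0],
  [0.35,0.025,0.001,-0.14,0,0,0],
  [0.35,0.06,0.002,-0.14,0,0,0],
  [0.35,0.1,0.003,-0.14,0,0,0],
  [0.35,0.145,0.004,-0.14,0,0,0],
  [0.35,0.19,0.005,-0.14,0,0,0],
  [0.35,0.235,0.006,-0.14,0,0,0],
  [0.35,0.28,0.007,-0.14,0,0,0],
])

```text
clock: 19.75
position: [546.8, -16.4, 171.2]
ee_rot: [-0.707, 0.707, 0.001, -0.001]
contact_force: [0.0, -0.5, -4.0]
gripper_width: 40.5
grasp_force: 61.1
```

Emit:
servo_tool([
  [0.35,0.045,0.001,0,0,0,0],
  [0.35,0.09,0.002,0,0,0,0],
  [0.35,0.135,0.004,0,0,0,0],
  [0.35,0.175,0.006,0,0,0,0],
  [0.35,0.21,0.007,0,0,0,0],
  [0.35,0.235,0.008,0,0,0,0],
  [0.35,0.248,0.008,0,0,0,0],
  [0.35,0.25,0.008,0,0,0,0],
  [0.35,0.25,0.008,0,0,0,0],
  [0.35,0.25,0.008,0,0,0,0],
  [0.35,0.25,0.008,0,0,0,0],
])

```text
clock: 21.12
position: [540.6, -263.3, 172.2]
ee_rot: [0.707, -0.707, 0.0, -0.0]
contact_force: [-0.7, -0.5, -3.3]
gripper_width: 40.6
grasp_force: 61.1
```

```bash

python3 - <<'E'
from h import *
np.set_printoptions(precision=1,suppress=True)
for c in('wrist','side','scene'):
  I=shot(c);s=I['state'];P=s['position']
  print(c,P,s['ee_rot'],s['gripper_width'],s['contact_force'],s['grasp_force'])
  if c!='wrist':print(c,*plugfit(I,'l',P[0],P[1],z=P[2]-23),'med',*plugfit(I,'m',561,3.5,z=10))
  else:
    p=proj(I,[[540,-265.5,10]])[0]
    try: print(*rubber(I,p,half=80,thr=105))
    except Exception as e:print(e)
    a=cv2.resize(I['color'][:,:,::-1],(400,300))
  if c=='side':cv2.imwrite('pics/m4.png',np.hstack([a,cv2.resize(I['color'][40:340,180:580,::-1],(400,300))]))
E
```

```text
wrist [ 540.6 -263.3  172.2] [ 0.7 -0.7  0.  -0. ] 40.62410161964466 [-0.7 -0.5 -3.3] 61.11662149429321
[ 540.5 -265.8   37.4] 0.1306684369198905 4691
side [ 540.6 -263.4  172.2] [ 0.7 -0.7  0.  -0. ] 40.76193358848159 [ 0.8  0.3 -3.7] 61.11604928970337
side [ 541.6 -265.9] 0.937 med [562.5   2.2] 0.844
scene [ 540.6 -263.5  172.2] [ 0.7 -0.7  0.  -0. ] 40.317873715730826 [ 0.7  0.8 -3.1] 61.116249561309814
scene [ 539.1 -265.7] 0.541 med [561.    2.2] 0.829
```

View pics/m4.png

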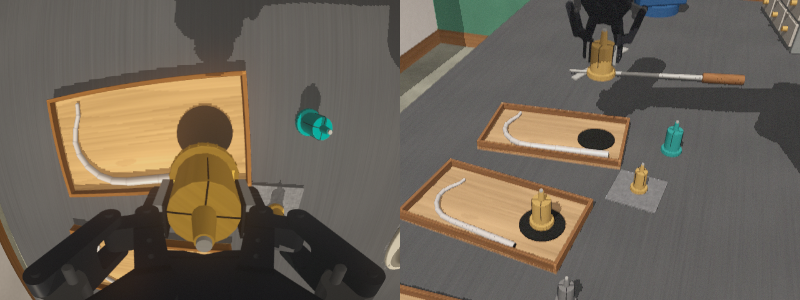

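The pictures show the large plug upright over the large tray's rubber. The medium plug stands in the medium tray and the small one on the pad. Lower it.

Emit:
servo_tool([
  [0.35,0,0,0.03,0,0,0],
  [0.35,0,0,0.065,0,0,0],
  [0.35,0,0,0.095,0,0,0],
  [0.35,0,0,0.115,0,0,0],
  [0.35,0,0,0.127,0,0,0],
  [0.35,0,0,0.133,0,0,0],
  [0.35,0,0,0.136,0,0,0],
  [0.35,0,0,0.137,0,0,0],
  [0.35,0,0,0.137,0,0,0],
  [0.35,0,0,0.137,0,0,0],
])

```text
clock: 22.52
position: [540.7, -264.0, 35.6]
ee_rot: [0.707, -0.707, 0.0, -0.0]
contact_force: [-0.5, 0.9, -3.5]
gripper_width: 40.7
grasp_force: 61.2
```

Emit:
servo_tool([
  [0.35,0,0,0.0007,0,0,0],
  [0.35,0,0,0.0012,0,0,0],
  [0.35,0,0,0.0012,0,0,0],
])

```text
clock: 22.9
position: [540.4, -264.0, 33.8]
ee_rot: [-0.707, 0.707, 0.0, -0.0]
contact_force: [0.1, -0.6, -3.0]
gripper_width: 40.8
grasp_force: 61.2
```

Emit:
servo_tool([
  [0.35,0,0,0.0005,0,0,0],
  [0.35,0,0,0.001,0,0,0],
  [0.35,0,0,0.001,0,0,0],
])

```text
clock: 23.28
position: [540.5, -264.0, 33.1]
ee_rot: [0.707, -0.707, 0.0, 0.0]
contact_force: [-0.5, -0.0, -1.0]
gripper_width: 40.9
grasp_force: 61.2
```

Emit:
servo_tool([
  [0.35,0,0,0.0004,0,0,0],
  [0.35,0,0,0.0004,0,0,0],
])

```text
clock: 23.52
position: [540.5, -264.0, 33.1]
ee_rot: [0.707, -0.707, 0.0, -0.0]
contact_force: [-2.8, 1.6, 2.8]
gripper_width: 40.9
grasp_force: 61.2
```

Emit:
servo_tool([
  [0.6,0,0,0,0,0,0],
  [0.8,0,0,0,0,0,0],
  [0.85,0,0,0,0,0,0],
  [0.85,0,0,-0.015,0,0,0],
  [0.85,0,0,-0.05,0,0,0],
  [0.85,0,0,-0.09,0,0,0],
  [0.85,-0.01,0.01,-0.115,0,0,0],
  [0.65,-0.04,0.035,-0.115,0,0,0],
  [0.55,-0.08,0.07,-0.11,0,0,0],
  [0.55,-0.115,0.1,-0.105,0,0,0],
  [0.55,-0.126,0.112,-0.1,0,0,0],
  [0.55,-0.126,0.112,-0.1,0,0,0],
])

```text
clock: 25.02
position: [428.1, -137.5, 133.6]
ee_rot: [0.708, -0.706, 0.001, -0.0]
contact_force: [0.1, -0.1, 0.7]
gripper_width: 47.0
grasp_force: 0.0
```

Emit:
servo_tool([
  [0.55,0,0,0,0,0,0],
  [0.55,0,0,0,0,0,0],
])

```text
clock: 25.28
position: [429.4, -138.5, 132.8]
ee_rot: [-0.707, 0.707, -0.0, 0.0]
contact_force: [-0.5, 0.1, -0.7]
gripper_width: 46.9
grasp_force: 0.0
```

```bash

python3 - <<'E'
from h import *
np.set_printoptions(precision=1,suppress=True)
W=shot('wrist');s=W['state'];print(s['position'],s['ee_rot'],s['gripper_width'],s['contact_force'])
for v in(90,110):
  for z in(3,5,8):print(v,z,*plugfit(W,'s',428,-138,z=z,val=v,sat=90))
p=proj(W,[[540,-265.5,10]])[0];print(p)
cv2.imwrite('pics/w5.png',W['color'][...,::-1])
for c in('side','scene'):
  I=shot(c);print(c,'large',*plugfit(I,'l',540,-265.5,z=10),'small',*plugfit(I,'s',428,-138,z=5))
E
```

```text
[ 429.4 -138.5  132.8] [-0.7  0.7 -0.   0. ] 46.90582026213016 [-0.5  0.1 -0.7]
90 3 [ 429.  -138.2] 0.932
90 5 [ 429. -139.] 0.926
90 8 [ 429.  -139.8] 0.908
110 3 [ 429.  -138.2] 0.914
110 5 [ 429. -139.] 0.907
110 8 [ 429.  -139.8] 0.89
[177.3  63.9]
side large [ 541. -265.] 0.877 small [ 428.5 -139.5] 0.934
scene large [ 539.8 -266. ] 0.874 small [ 424.5 -138.2] 0.934
```

View pics/w5.png

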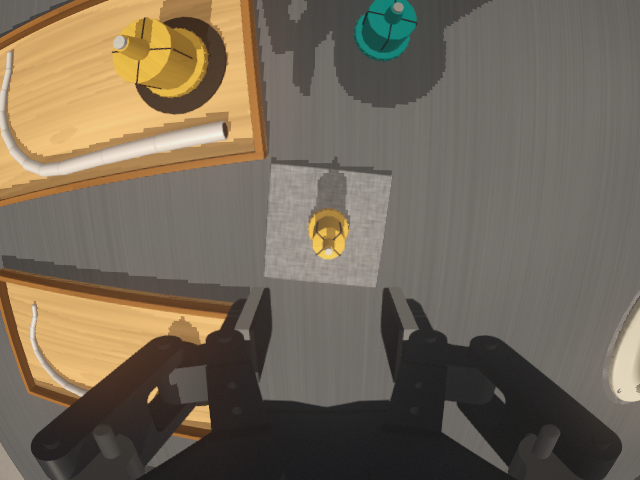

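The wrist picture shows the small plug upright on the pad at (329,235). The large plug is standing on its rubber at (175,60). Grip the small plug.

Emit:
servo_tool([
  [0.55,0,0,0.03,0,0,0],
  [0.55,0,0,0.06,0,0,0],
  [0.55,0,0,0.09,0,0,0],
  [0.55,0,0,0.106,0,0,0],
  [0.55,0,0,0.114,0,0,0],
  [0.55,0,0,0.117,0,0,0],
  [0.55,0,0,0.117,0,0,0],
  [0.15,0,0,0.117,0,0,0],
  [0.1,0,0,0.117,0,0,0],
  [0.1,0,0,0.117,0,0,0],
  [0.1,0,0,0.117,0,0,0],
  [0.1,0,0,0.117,0,0,0],
])

```text
clock: 26.92
position: [429.0, -138.0, 16.3]
ee_rot: [0.707, -0.707, 0.001, -0.0]
contact_force: [-0.6, 0.5, 6.2]
gripper_width: 20.6
grasp_force: 58.5
```

Emit:
servo_tool([
  [0.1,0,0,-0.006,0,0,0],
  [0.1,0,0,-0.025,0,0,0],
  [0.1,0,0,-0.055,0,0,0],
  [0.1,0,0,-0.09,0,0,0],
  [0.1,-0.005,-0.001,-0.12,0,0,0],
  [0.1,-0.025,-0.007,-0.13,0,0,0],
  [0.1,-0.06,-0.018,-0.13,0,0,0],
  [0.1,-0.1,-0.03,-0.13,0,0,0],
  [0.1,-0.14,-0.042,-0.13,0,0,0],
  [0.1,-0.18,-0.054,-0.13,0,0,0],
  [0.1,-0.22,-0.066,-0.13,0,0,0],
  [0.1,-0.26,-0.078,-0.13,0,0,0],
])

```text
clock: 28.42
position: [506.2, 123.2, 145.4]
ee_rot: [-0.707, 0.707, 0.0, -0.0]
contact_force: [-0.1, -0.6, -0.8]
gripper_width: 19.7
grasp_force: 58.7
```

Emit:
servo_tool([
  [0.1,-0.04,-0.012,0,0,0,0],
  [0.1,-0.08,-0.024,0,0,0,0],
  [0.1,-0.11,-0.034,0,0,0,0],
  [0.1,-0.132,-0.041,0,0,0,0],
  [0.1,-0.142,-0.043,0,0,0,0],
  [0.1,-0.142,-0.043,0,0,0,0],
  [0.1,-0.142,-0.043,0,0,0,0],
  [0.1,-0.142,-0.043,0,0,0,0],
])

```text
clock: 29.42
position: [549.3, 263.2, 145.7]
ee_rot: [-0.707, 0.707, 0.0, -0.0]
contact_force: [-0.5, -0.1, -0.6]
gripper_width: 20.1
grasp_force: 58.7
```

```bash

python3 - <<'E'
from h import *
np.set_printoptions(precision=1,suppress=True)
for c in('wrist','side','scene'):
  I=shot(c);s=I['state'];P=s['position']
  if c!='wrist':print(c,*plugfit(I,'s',P[0],P[1],z=P[2]-11.3,sat=90),'rub',*rubber(I,proj(I,[[549.7,264,10]])[0]))
  else:
    print(c,P,s['ee_rot'],s['gripper_width'],s['contact_force'],s['grasp_force'])
    print(*rubber(I,proj(I,[[549.7,264,10]])[0],half=80,thr=105))
    a=cv2.resize(I['color'][:,:,::-1],(400,300))
  if c=='side':cv2.imwrite('pics/m6.png',np.hstack([a,cv2.resize(I['color'][130:,40:480,::-1],(400,300))]))
E
```

```text
wrist [549.3 263.2 145.7] [-0.7  0.7  0.  -0. ] 20.096984476902367 [-0.5 -0.1 -0.6] 58.73470187187195
[549.8 264.2  37.4] 0.1725044257057391 6821
side [540.4 260.8] 0.0 rub [548.1 266.1  37. ] 0.15331303239530314 1659
scene [546.7 261.7] 0.581 rub [550.6 262.3  35.2] 0.40103591804922445 558
```

View pics/m6.png

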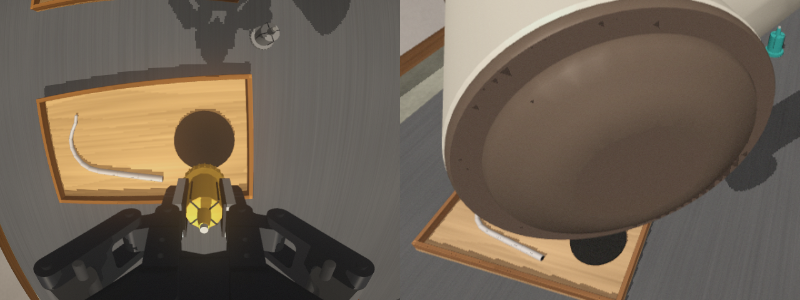

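The wrist picture (left) shows the small plug held upright, with the small tray's rubber at (204,140). The arm hides the side view. Lower it.

Emit:
servo_tool([
  [0.1,-0.0015,-0.0005,0.03,0,0,0],
  [0.1,-0.0015,-0.0005,0.06,0,0,0],
  [0.1,-0.0015,-0.0005,0.085,0,0,0],
  [0.1,-0.0015,-0.0005,0.104,0,0,0],
  [0.1,-0.0015,-0.0005,0.115,0,0,0],
  [0.1,-0.0015,-0.0005,0.12,0,0,0],
  [0.1,-0.0015,-0.0005,0.122,0,0,0],
  [0.1,-0.0015,-0.0005,0.122,0,0,0],
  [0.1,-0.0015,-0.0005,0.122,0,0,0],
])

```text
clock: 30.7
position: [550.3, 265.8, 24.2]
ee_rot: [0.707, -0.707, 0.0, -0.001]
contact_force: [-0.3, -0.6, -0.8]
gripper_width: 20.3
grasp_force: 58.8
```

Emit:
servo_tool([
  [0.1,0,0,0.0005,0,0,0],
  [0.1,0,0,0.001,0,0,0],
  [0.1,0,0,0.001,0,0,0],
])

```text
clock: 31.08
position: [550.0, 265.5, 22.5]
ee_rot: [-0.707, 0.707, 0.0, -0.0]
contact_force: [-0.4, 0.3, -0.9]
gripper_width: 20.1
grasp_force: 58.8
```

Emit:
servo_tool([
  [0.1,0.0005,0,0.0005,0,0,0],
  [0.1,0.0005,0,0.0008,0,0,0],
  [0.1,0.0005,0,0.0008,0,0,0],
])

```text
clock: 31.45
position: [549.9, 265.0, 21.6]
ee_rot: [-0.707, 0.707, 0.0, -0.0]
contact_force: [-0.1, 0.7, -1.8]
gripper_width: 20.2
grasp_force: 58.8
```

Emit:
servo_tool([
  [0.1,0,0,0.0004,0,0,0],
  [0.1,0,0,0.0006,0,0,0],
  [0.1,0,0,0.0006,0,0,0],
])

```text
clock: 31.82
position: [550.0, 265.1, 21.4]
ee_rot: [0.707, -0.707, 0.0, -0.0]
contact_force: [-0.8, -0.3, 1.3]
gripper_width: 20.5
grasp_force: 58.8
```

Contact. Release, rise and look.

Emit:
servo_tool([
  [0.35,0,0,0,0,0,0],
  [0.55,0,0,0,0,0,0],
  [0.55,0,0,0,0,0,0],
  [0.6,0,0,-0.01,0,0,0],
  [0.6,0,0,-0.04,0,0,0],
  [0.6,0,0,-0.08,0,0,0],
  [0.6,0,0,-0.12,0,0,0],
  [0.6,0.02,0.01,-0.15,0,0,0],
  [0.6,0.05,0.03,-0.17,0,0,0],
  [0.6,0.08,0.05,-0.18,0,0,0],
  [0.6,0.1,0.06,-0.18,0,0,0],
  [0.6,0.1,0.06,-0.18,0,0,0],
])

```text
clock: 33.33
position: [489.4, 164.0, 201.5]
ee_rot: [-0.707, 0.708, 0.0, 0.0]
contact_force: [0.5, 0.7, 0.1]
gripper_width: 51.1
grasp_force: 0.0
```

Emit:
servo_tool([
  [0.6,0,0,0,0,0,0],
  [0.6,0,0,0,0,0,0],
])

```text
clock: 33.58
position: [490.4, 165.6, 200.5]
ee_rot: [0.707, -0.707, -0.0, 0.0]
contact_force: [0.4, 0.1, 0.3]
gripper_width: 51.1
grasp_force: 0.0
```

```bash

python3 - <<'E'
from h import *
np.set_printoptions(precision=1,suppress=True)
for c in('wrist','scene','side'):
  I=shot(c);s=I['state']
  for k,x,y in(('s',549.7,264),('m',561.1,3.7),('l',540.4,-265.5)):
    if c=='wrist' and k=='l':continue
    try:print(c,k,*plugfit(I,k,x,y,val=100 if c=='wrist' else 60),*(rubber(I,proj(I,[[x,y,10]])[0],half=60,thr=105) if c=='wrist' else ()))
    except Exception as e:print(c,k,e)
  if c=='wrist':print(s['position'],s['contact_force']);a=cv2.resize(I['color'][:,:,::-1],(400,300))
  elif c=='scene':cv2.imwrite('pics/m7.png',np.hstack([a,cv2.resize(I['color'][150:420,90:540,::-1],(400,300))]))
E
```

```text
wrist s [546.2 264.8] 0.429 [551.6 299.   70. ] 2.641080100175998 5106
wrist m [562.6   1.7] 0.953 [560.5   4.   37.6] 0.14306630953362998 2877
[490.4 165.6 200.5] [0.4 0.1 0.3]
scene s [547.2 266. ] 0.723
scene m [561.4   2.2] 0.83
scene l [ 538.4 -266.5] 0.867
side s [550.2 264.8] 0.894
side m [562.4   2.7] 0.837
side l [ 536.9 -272.2] 0.422
```

View pics/m7.png

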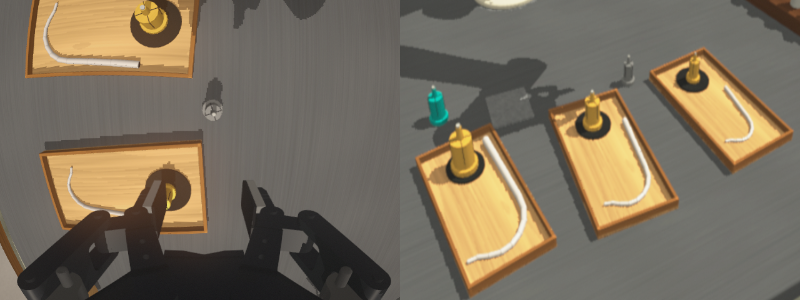

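All three plugs stand upright on their own rounds, each within about 3 mm of the middle by the clear views. The blanks look undisturbed and the arm is clear of everything. Handing in.

```bash
python3 -c "
from bench import arm
print(arm.job_done())"
```

```text
the job is handed in; nothing more can be done
None
```

The job is handed in: each plug stands upright on the rubber round of its own tray, within about 3 mm of the middle by the clear views, and the blanks lie as they were; I have no verdict back.

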